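# Hang a brittle bone cast in the curing ring

## Robot

A 6-joint arm with a two-finger parallel gripper is mounted at the origin on the work surface. World frame = base frame: x ahead of the robot, y to its left, z up, the work surface at z = 0. Lengths are in mm, angles in rad, forces in N, time in s.
With the tool pointing down it reaches from about 350 to 975 mm from the base axis. Payload 7.1 kg.
Tool frame: the origin (TCP) lies at the very end of the fingers, on their centre line; the grasp point (between the pads) lies ctrl.hold_point_z behind it (ctrl.hold_point_z is the distance from the TCP to the grasp point, in mm); z points along the fingers, y is the line along which they close (so a half turn about z gives the same grasp; the last joint's range is limited). The gripper opens to 88 mm and grips with 3 to 60 N. Pads are 20 mm wide; open, the fingers measure 115 mm over their backs; the gripper's body (75 mm by 178 mm) begins 61 mm behind the grasp point.
Start: joints at [-1.359, 0.423, 1.63, -0, 1.089, -0.019], TCP at [142.992, -608.406, 196.275] pointing down, gripper open.
Joint ranges: [-3, 3], [-0.9, 2.11], [0.09, 2.58], [-1.31, 4.45], [0.11, 2.69], [-2.54, 2.54]. Speed limits (rad/s): [2.39, 2.39, 3.01, 3.14, 3.14, 3.14].

## Interface

Orientations are given as a rotation vector (axis times angle).
In Python, from workcell import ctrl gives the robot as it stands. The module is installed in compiled form; this text tells all that it offers.
- The arm moves only by the shell command python3 -m creep 'ROWS'. ROWS is JSON, a list of rows, each an object with "translation": the shift along the tool's x, y, z in mm, a list of three; "angular": the turn, a rotation vector about the tool's x, y, z in rad, a list of three; "jaw": the opening, from 0 (shut) to 1 (fully open). A call has exactly 8 rows; each row is the pose to reach, as a shift and turn from the pose commanded when the call began, along the tool's axes at that moment; what a row does not reach only later rows make up. A row lasts 1/8 s, in which the tool goes at most 62.5 mm and 10.7 degrees, less where a joint would pass 70% of its speed; a pose out of reach is approached as far as the arm can. A call with a gripper value outside its range is refused whole. The fingers move at their own pace and stop on an object; the grip force is fixed at half the most. Time passes only in rows, so rows that repeat a pose let the fingers close, or fill a call up. It gives the time, the measured TCP pose, the force, the opening and the grip force at its end, in the units of the state.
- ctrl.get_obs(): the state, without advancing time (a new reading comes with each control period).
- ctrl.get_image(name): name is "scene" or "top" or "wrist"; returns the picture (480x640x3 uint8, red, green, blue); there is no depth.
- ctrl.camera_info(name): a dict with "camera_matrix" (3x3 intrinsics, pixels), "world_from_camera" (4x4, takes a point from camera to world coordinates). Camera axes: x right, y up, looking along -z (the intrinsics and any distortion apply to the point x, -y, -z); pixel columns grow to the right and rows downward; lengths in mm; the calibration is good to about 2 mm. A picture is of the moment at which its call begins: read the wrist's pose just before it. camera_info takes no time and is no camera call; for the wrist camera it gives the pose at the moment of the call.
- ctrl.close_job(): hands the job in; it is judged then, once.
Trained networks look in the newest picture that a camera, given by its name, has taken for a name from the list of things; names that differ only in an ending like _2 or _b are one class to them, and where a whole thing is asked for, a point or a joint stands for the part that bears it (a point fixed in the world has none). Each returns a list of dicts, best first, with "score" (0 to 1); they miss things now and then, are a little off and sometimes report something else, mostly with a low value. They report only what shows in the picture. A call takes as long as a camera call. They do not tell look-alikes from the thing itself.
- ctrl.look_for(camera, label): "rect" ([left, top, right, bottom] in pixels, round what is visible of it).
The state is a dict: "t": time; "qpos": joint angles; "qvel": joint speeds; "joint_torque": joint torques, N m; "ee_pos": TCP position; "orientation": TCP orientation; "ft_force": force on the tool from outside, world axes, zero at the start; "moment": the same for the moment, N m; "width": finger opening in mm; "grasp_force": force on a finger pad.
Only numpy, scipy, OpenCV 4.12 (cv2) and the standard library are available. Lean on these libraries where they do the work, as an engineer would, in place of code of your own. Each camera call takes 0.05 s, during which the arm holds its last target. There are 200 camera calls.

## Task

Hang the cream bone cast up to cure: take it by its knuckle end out of the slanted foam rest, lower it shaft first through the blue ring of the stand until its knuckle end rests on the ring, let go and move away. The cast is brittle: grip it lightly, set it down without letting it drop even a few millimetres, never push it against the stand with more than about 15 N, and leave the little skeleton, the pliers and the tub as they stand.

Things in the scene. Friction and masses are not known exactly. Their poses are not given: they have to be found in the camera images.
- bone: loose cream resin cast of a bone, 141 mm long, 0.11 to 0.22 kg, brittle. Origin: centre of the shaft's tapered toe; own +z runs along the shaft to the knuckles. Shaft 20 mm thick up to z = 96 mm, then a shoulder that widens to 42 mm at z = 103 mm. It breaks if a finger squeezes it over 50 N or the stand pushes it over 15 N. It starts leaning 35 degrees from vertical, own y level.
- knuckles (a point): middle of the bone's knuckle end (bone z = 124 mm; the knuckles run from z = 107 to 141 mm): two round lobes side by side along own x, 56 mm over both, with flat parallel sides facing own +y and -y, 32 mm apart: the place to grip. Axes as the bone's.
- rest: fixed, harmless yellow foam rest on a plywood base 150 x 100 mm. Origin: on the table, 45 mm below the bone's toe. A V channel, open towards own +x and up, carries the shaft from the toe to 90 mm along it, leaning 35 degrees from vertical towards own -x. The bone comes out along its own axis or out of the V's open side; the knuckles stand free above the foam.
- stand: fixed stand with a blue ring (10 mm thick, bore 27 mm, 52 mm outside) on an arm. Origin: on the table below the ring's centre; own z is the ring's vertical axis; nothing stands under the ring. The ring's top is 125 to 180 mm above the table, differs each time and is not measured: feel or look for it. The ring is cushioned: it gives 7 mm down at 0.8 N per mm, then stops hard.
- column_top (a point): top of the stand's steel column, 14 mm thick, 195 mm above the table and 90 mm from the ring's axis towards the stand's own +x; a base plate 70 x 130 mm lies at its foot, and a blue sleeve on it carries the ring's arm.
- figure: bystander: loose cream skeleton figure, 207 mm tall, on a round foot 72 mm across. Origin: centre of its underside.
- pliers: bystander: loose blue-handled pliers lying flat, 155 mm long, 14 mm thick. Origin: near the pivot, 1 mm below the underside.
- tub: bystander: loose white plastic tub, 90 mm across the mouth, 85 mm tall. Origin: centre of its underside.
Not all that is in view belongs to the job. Of the things that look like the rest, the middle-sized one is meant.

How it is judged (in metres and radians):
On the way, in this order (a step that is already met when the one before it is completed fails the run):
1. the bone is lifted clear of the rest (distance of bone from where it was at the start of the episode above 0.06 m and contact force between bone and rest below 0.05 N and contact force between the fingers and bone above 0.5 N), for 0.2 s.
2. still held, its shaft is well down through the ring (horizontal distance between bone and stand below 0.014 m and angle between bone's own z axis and vertical below 0.25 rad and height (world z) of bone below 0.105 m and contact force between the fingers and bone above 0.5 N), for 0.1 s.
At the end, for the whole second after the job is handed in: The bone hangs at rest and released in the ring, knuckles up and resting on it: toe within 14 mm of the ring's axis and 5 to 95 mm above the table, tilted less than 0.15 rad (horizontal distance between bone and stand below 0.014 m and angle between bone's own z axis and vertical below 0.15 rad and height (world z) of bone between 0.005 and 0.095 m and contact force between bone and stand above 0.4 N and contact force between the fingers and bone below 0.05 N and linear speed of bone below 0.02 m/s and angular speed of bone below 0.2 rad/s); the robot touches nothing.
It fails at once if the bone is pressed, knocked or dropped on the stand with more than 15 N (contact force between bone and stand above 15 N).
It fails at once if the bone is squeezed too hard by the fingers (over 50 N a finger) (contact force between the fingers and bone above 100 N).
It fails at once if the bone is let fall instead of being set down (contact force between the fingers and bone below 0.05 N and linear speed of bone above 0.18 m/s).
It fails at once if the skeleton figure or the tub is knocked over or pushed away (distance of any of figure, tub from where it was at the start of the episode above 0.02 m or angle between any of figure, tub's own z axis and vertical above 0.3 rad).
It fails at once if the pliers are pushed away (distance of pliers from where it was at the start of the episode above 0.02 m).
It also fails if it takes over 51 s, if anything falls off the work surface, if the arm or the gripper's body presses on something with over 40 N, if the wrist force passes 120 N, or if a joint passes its speed limit or range.

## Working session

There is one attempt and no reset: what is moved stays moved. The work goes in short steps, Python scripts to look and compute and a shell command to move; the robot and the scene stay as the last step left them, time stands still between calls to the robot, and variables do not carry over. Pictures are saved under pics/ and viewed, at most 10 in all, crops included, and the job is handed in when it is done.

```bash
mkdir -p pics; python3 - <<'E'
from workcell import ctrl
import cv2,numpy as np
o=ctrl.get_obs();print({k:np.round(v,3).tolist() for k,v in o.items()},ctrl.hold_point_z)
for n in("scene","top"):
    im=ctrl.get_image(n);cv2.imwrite(f"pics/{n}0.png",im[:,:,::-1])
    c=ctrl.camera_info(n);print(n,np.round(c["camera_matrix"],1).tolist(),np.round(c["world_from_camera"],3).tolist(),[k for k in c])
    for l in("bone","knuckles","rest","stand","column_top","figure","pliers","tub"):
        print(l,[(np.round(d["rect"]).tolist(),round(d["score"],2)) for d in ctrl.look_for(n,l)])
E
```

```text
{'t': 0.0, 'qpos': [-1.359, 0.424, 1.631, -0.0, 1.089, -0.019], 'qvel': [-0.001, -0.0, 0.001, -0.0, 0.002, 0.001], 'joint_torque': [0.001, -54.462, -27.367, 0.064, 0.023, -0.0], 'ee_pos': [142.861, -607.828, 195.485], 'orientation': [-3.119, -0.362, 0.0], 'ft_force': [0.527, -0.234, 0.628], 'moment': [-0.036, -0.003, -0.015], 'grasp_force': 0.0, 'width': 87.942} 18.700000000000003
scene [[469.7, 0.0, 320.9], [0.0, 469.7, 239.9], [0.0, 0.0, 1.0]] [[0.408, -0.709, 0.575, 1056.789], [0.913, 0.321, -0.252, -277.417], [-0.005, 0.628, 0.778, 812.602], [0.0, 0.0, 0.0, 1.0]] ['camera_matrix', 'world_from_camera']
bone [([220.0, 234.0, 254.0, 313.0], 0.81)]
knuckles [([218.0, 238.0, 252.0, 312.0], 0.77), ([279.0, 205.0, 327.0, 252.0], 0.62)]
rest [([345.0, 99.0, 428.0, 192.0], 0.81), ([141.0, 316.0, 192.0, 384.0], 0.7), ([216.0, 259.0, 281.0, 349.0], 0.63)]
stand [([444.0, 183.0, 506.0, 301.0], 0.92)]
column_top [([444.0, 180.0, 513.0, 299.0], 0.71)]
figure [([366.0, 302.0, 414.0, 384.0], 0.61)]
pliers [([278.0, 206.0, 331.0, 253.0], 0.76)]
tub [([348.0, 271.0, 398.0, 332.0], 0.71)]
top [[478.6, 0.0, 321.0], [0.0, 478.6, 242.9], [0.0, 0.0, 1.0]] [[-0.012, 0.997, -0.077, 478.633], [-1.0, -0.012, -0.001, -80.479], [-0.002, 0.077, 0.997, 1059.115], [0.0, 0.0, 0.0, 1.0]] ['camera_matrix', 'world_from_camera']
bone [([384.0, 222.0, 405.0, 270.0], 0.76)]
knuckles [([388.0, 222.0, 408.0, 272.0], 0.8)]
rest [([440.0, 202.0, 478.0, 254.0], 0.78), ([360.0, 203.0, 411.0, 277.0], 0.67), ([131.0, 321.0, 213.0, 427.0], 0.65)]
stand [([136.0, 171.0, 210.0, 244.0], 0.74)]
column_top [([137.0, 170.0, 212.0, 239.0], 0.97)]
figure [([279.0, 112.0, 316.0, 163.0], 0.84), ([265.0, 164.0, 306.0, 207.0], 0.17)]
pliers [([269.0, 288.0, 332.0, 327.0], 0.96)]
tub [([264.0, 166.0, 305.0, 207.0], 0.73)]
```

View pics/scene0.png

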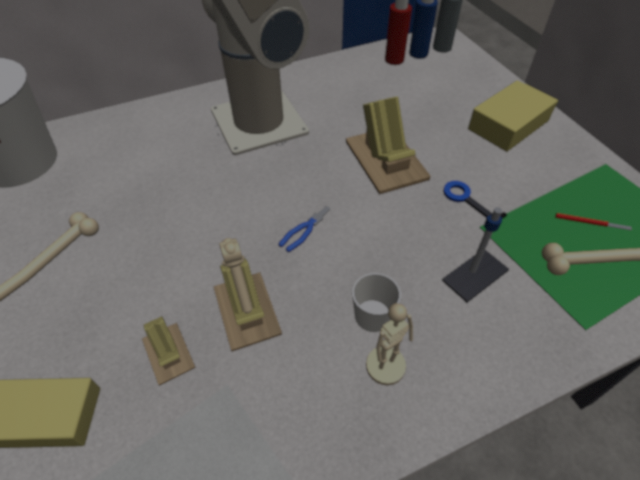

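View pics/top0.png

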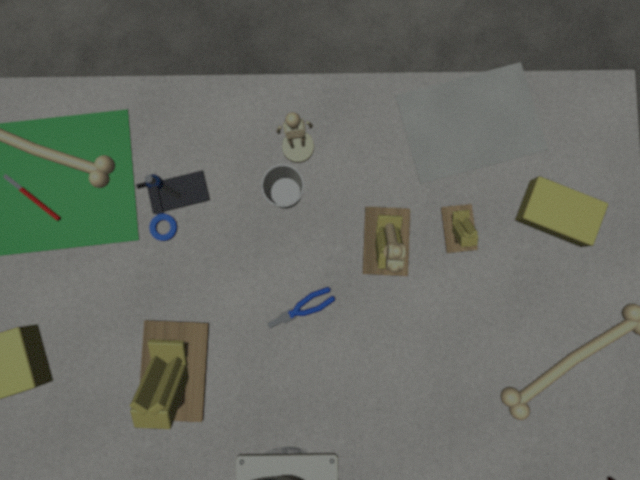

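The top view shows the bone in a foam rest at (390,245). Possible confusions for the bone are the big loose bones at (570,360) and (60,150), and the figure at (295,135). Possible confusions for the rest are the big one at (170,375), the small one at (460,228), and the yellow blocks at (15,360) and (565,210). By the description I choose the middle-sized rest at (387,240), which holds the bone. The ring is at (163,227) in the top view and (457,191) in the scene view. One close crop will check this.

```bash
cat > h.py <<'E'
import numpy as np,cv2
from workcell import ctrl
from scipy.spatial.transform import Rotation as R
def ray(n,px,info=None):
    c=info or ctrl.camera_info(n);K=np.array(c["camera_matrix"]);T=np.array(c["world_from_camera"])
    d=np.linalg.solve(K,[px[0],px[1],1]);d=T[:3,:3]@(d*[1,-1,-1]);return T[:3,3],d/np.linalg.norm(d)
def tri(rays):
    A=0;b=0
    for p,d in rays:
        M=np.eye(3)-np.outer(d,d);A=A+M;b=b+M@p
    x=np.linalg.solve(A,b);return x,[np.linalg.norm((np.eye(3)-np.outer(d,d))@(x-p)) for p,d in rays]
def atz(n,px,z,info=None):
    p,d=ray(n,px,info);return p+d*(z-p[2])/d[2]
def proj(n,X,info=None):
    c=info or ctrl.camera_info(n);K=np.array(c["camera_matrix"]);T=np.array(c["world_from_camera"])
    q=T[:3,:3].T@(np.array(X)-T[:3,3]);q=K@(q*[1,-1,-1]);return q[:2]/q[2]
E
python3 - <<'E'
from h import *
t=cv2.imread("pics/top0.png");s=cv2.imread("pics/scene0.png")
f=lambda im,x,y,w,h:cv2.resize(im[y:y+h,x:x+w],(400,300),interpolation=cv2.INTER_CUBIC)
cv2.imwrite("pics/c1.png",np.vstack([np.hstack([f(t,340,200,100,75),f(s,190,235,133,100)]),np.hstack([f(t,130,170,100,75),f(s,430,170,100,75)])]))
print("ring",tri([ray("top",(163,227)),ray("scene",(457,191))]))
print("kn",tri([ray("top",(395,257)),ray("scene",(232,248))]))
for p in[(365,207),(410,208),(408,276),(363,275)]:print(atz("top",p,12))
E
```

```text
ring (array([580.71385963, 216.01832069, 171.00624956]), [np.float64(0.6164262203176439), np.float64(0.616426220317719)])
kn (array([ 520.41329448, -217.16432898,  152.46350176]), [np.float64(1.9669358874630773), np.float64(1.966935887463041)])
[ 637.47166341 -177.04034549   12.        ]
[ 633.99909489 -276.22588715   12.        ]
[ 484.45423617 -267.90167649   12.        ]
[ 487.8325821  -169.79117808   12.        ]
```

View pics/c1.png

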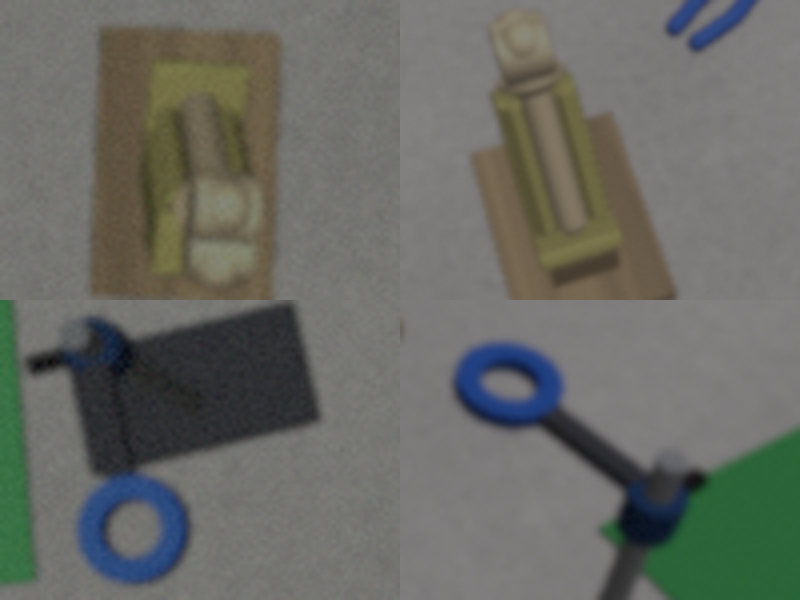

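The crop confirms the choice: the bone sits in the middle rest, with its knuckles at top (395.5,257.5). The ring centre is at top (163,227.5), scene (457,191), so the ring's top is about 170 mm high. Now I'll work out the pre-grasp.

```bash
cat >> h.py <<'E'
def bonepose(yaw,k):  # yaw deg; returns tool R for grasp aligned with the leaning bone
    y=np.radians(yaw);s,c=np.sin(np.radians(35)),np.cos(np.radians(35))
    ex=np.array([np.cos(y),np.sin(y),0]);z=s*ex-c*np.array([0,0,1]);ty=k*np.array([-np.sin(y),np.cos(y),0])
    return np.column_stack([np.cross(ty,z),ty,z])
def go(p,Rt):
    o=ctrl.get_obs();R0=R.from_rotvec(o["orientation"]);
    t=R0.inv().apply(np.array(p)-o["ee_pos"]);a=(R0.inv()*R.from_matrix(Rt)).as_rotvec()
    print("trans",t.round(1).tolist(),"ang",a.round(3).tolist(),"deg",round(np.degrees(np.linalg.norm(a)),1));return t,a
E
python3 - <<'E'
from h import *
o=ctrl.get_obs();print(R.from_rotvec(o["orientation"]).as_matrix().round(2))
K=np.array([520,-219,148.])
for k in(1,-1):
    Rt=bonepose(-3,k);go(K-Rt[:,2]*90,Rt)
r=tri([ray("top",(148.7,178.7)),ray("scene",(430+670/4,170+160/4))]);print("col",r)
c=ctrl.camera_info("wrist");T=np.array(c["world_from_camera"]);print(c["camera_matrix"])
R0=R.from_rotvec(o["orientation"]).as_matrix();print("cam in tool",(R0.T@(T[:3,3]-o["ee_pos"])).round(1),(R0.T@T[:3,:3]).round(2))
E
```

```text
[[ 0.97  0.23  0.  ]
 [ 0.23 -0.97 -0.  ]
 [-0.    0.   -1.  ]]
trans [406.5, -307.2, -25.4] ang [-0.863, -0.123, -2.736] deg 164.5
trans [406.5, -307.2, -25.4] ang [-0.086, 0.607, 0.274] deg 38.5
col (array([718.3885595 , 286.95001488, 220.35752095]), [np.float64(77.36867326683883), np.float64(77.36867326683871)])
[[337.8537098    0.         320.64981109]
 [  0.         337.8537098  236.54453667]
 [  0.           0.           1.        ]]
cam in tool [  73.5    0.5 -187.4] [[-0.    0.96  0.27]
 [ 1.    0.   -0.  ]
 [-0.    0.27 -0.96]]
```

```bash
python3 -m creep '[{"translation":[50,-38,-10],"angular":[0,0.08,0.03],"jaw":1},{"translation":[100,-75,-25],"angular":[-0.02,0.16,0.07],"jaw":1},{"translation":[150,-113,-25],"angular":[-0.03,0.24,0.1],"jaw":1},{"translation":[200,-151,-25],"angular":[-0.04,0.32,0.14],"jaw":1},{"translation":[250,-189,-25],"angular":[-0.05,0.4,0.18],"jaw":1},{"translation":[300,-227,-25],"angular":[-0.07,0.48,0.22],"jaw":1},{"translation":[350,-265,-25],"angular":[-0.08,0.56,0.25],"jaw":1},{"translation":[406,-307,-25],"angular":[-0.086,0.607,0.274],"jaw":1}]'
python3 - <<'E'
from h import *
c=ctrl.camera_info("wrist");im=ctrl.get_image("wrist");cv2.imwrite("pics/w1.png",im[:,:,::-1])
print(ctrl.get_obs()["ee_pos"],ctrl.get_obs()["orientation"])
b=bonepose(-3,-1)[:,2]
K=np.array([520,-219,148.])
print("pred K",proj("wrist",K,c),"toe",proj("wrist",K+b*124,c))
print("kn",ctrl.look_for("wrist","knuckles"),ctrl.look_for("wrist","rest")[:1])
r=tri([ray("top",(148.7,178.7)),ray("scene",(497.5,210))]);print("col",r)
E
```

```text
t: 1.9
ee_pos: [461.0, -224.3, 221.6]
orientation: [2.979, -0.082, 0.943]
ft_force: [2.1, -0.8, 0.6]
width: 87.7
grasp_force: 0.0
[ 462.81465175 -217.59685237  220.59366039] [ 2.985237   -0.07425432  0.94475902]
pred K [309.99218511 224.72331805] toe [312.93564055 201.06623165]
kn [{'rect': [291.5, 192.7, 337.3, 257.4], 'score': 0.87}] [{'rect': [399.8, 172.0, 477.3, 249.4], 'score': 0.69}]
col (array([667.50062861, 235.76608109, 194.6352234 ]), [np.float64(0.8657708595663992), np.float64(0.8657708595663248)])
```

View pics/w1.png

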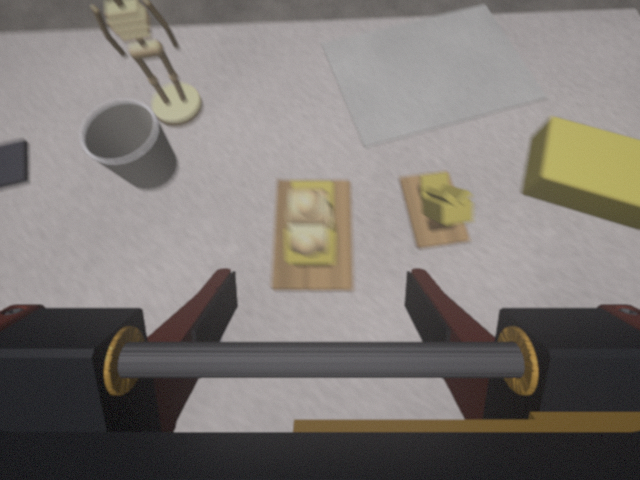

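The wrist view shows the knuckle lobes at (308,206) and (306,240), centre (307,223). The prediction was (310,225), so this is only a small correction.

```bash
python3 - <<'E'
from h import *
c=ctrl.camera_info("wrist")
Rt=bonepose(-3,-1);b=-Rt[:,2]
E=atz("wrist",(307,223),45+134*np.cos(np.radians(35)),c);print("end",E)
p,_=tri([ray("wrist",(307,223),c),ray("top",(395.5,257.5)),ray("scene",(232,247))]);print(p,_)
toe=E-134*b;print("toe",toe,"proj top",proj("top",toe),"kn top",proj("top",toe+134*b),"scene",proj("scene",toe+134*b))
G=toe+127*b;tcp=G-b*ctrl.hold_point_z
t,a=go(tcp,Rt);go(tcp+b*40,Rt)
E
```

```text
end [ 518.89772221 -214.0703484   154.76637393]
[ 519.3381345  -216.15525333  154.27802336] [np.float64(2.110558702718399), np.float64(3.5633196238851252), np.float64(1.6462589451229734)]
toe [ 595.65163177 -218.09285035   45.        ] proj top [386.02660392 223.86598172] kn top [392.54789508 257.49711442] scene [232.09310429 246.06419791]
trans [8.7, -10.7, 112.8] ang [-0.004, 0.0, 0.005] deg 0.4
trans [8.7, -10.8, 72.8] ang [-0.004, 0.0, 0.005] deg 0.4
```

```bash
python3 - <<'E'
from h import *
for i in range(3):
    o=ctrl.get_obs();print(o["t"],o["ee_pos"],np.abs(o["qvel"]).max());ctrl.get_image("top")
c=ctrl.camera_info("wrist");o=ctrl.get_obs();T=np.array(c["world_from_camera"]);R0=R.from_rotvec(o["orientation"]).as_matrix();print((R0.T@(T[:3,3]-o["ee_pos"])).round(1))
Rt=bonepose(-3,-1)
b=-Rt[:,2]
for y in(-214,-216):
    E=np.array([519,y,154.8]);go(E-7*b-b*18.7,Rt)
E
```

```text
2.05 [ 461.39104852 -222.2505729   221.10327685] 0.07761032003607998
2.1 [ 461.13837646 -224.20968627  221.44490715] 0.056073622122182934
2.15 [ 460.90093964 -225.63253002  221.62905141] 0.03909335087699102
[  72.9    0.3 -187.1]
trans [8.7, -15.6, 113.5] ang [0.0, -0.001, 0.0] deg 0.0
trans [8.8, -13.6, 113.6] ang [0.0, -0.001, 0.0] deg 0.0
```

The arm is still swaying after the move, so I'll let it settle and look again.

```bash
python3 -m creep '[{"translation":[0,0,20],"angular":[0,0,0],"jaw":1},{"translation":[0,0,20],"angular":[0,0,0],"jaw":1},{"translation":[0,0,20],"angular":[0,0,0],"jaw":1},{"translation":[0,0,20],"angular":[0,0,0],"jaw":1},{"translation":[0,0,20],"angular":[0,0,0],"jaw":1},{"translation":[0,0,20],"angular":[0,0,0],"jaw":1},{"translation":[0,0,20],"angular":[0,0,0],"jaw":1},{"translation":[0,0,20],"angular":[0,0,0],"jaw":1}]'
python3 - <<'E'
from h import *
for i in range(3):
    o=ctrl.get_obs();c=ctrl.camera_info("wrist");im=ctrl.get_image("wrist");print(o["t"],o["ee_pos"],o["orientation"])
    cv2.imwrite(f"pics/w2_{i}.png",im[:,:,::-1])
    print("kn",ctrl.look_for("wrist","knuckles")[:1],proj("wrist",[519,-216,154.8],c))
crop=im[140:300,240:400];cv2.imwrite("pics/w2c.png",cv2.resize(crop[:,:,::-1],(560,560),interpolation=cv2.INTER_CUBIC))
E
```

```text
t: 3.2
ee_pos: [472.1, -226.0, 204.9]
orientation: [2.981, -0.077, 0.94]
ft_force: [-0.3, 0.6, -0.6]
width: 88.0
grasp_force: 0.0
3.2 [ 472.10475374 -226.02749557  204.91366793] [ 2.98064857 -0.07728256  0.94013816]
kn [{'rect': [287.2, 192.4, 334.2, 266.1], 'score': 0.57}] [303.90895195 228.14020684]
3.3 [ 472.0862419  -226.01706372  204.87859667] [ 2.9806968  -0.07740947  0.94010332]
kn [{'rect': [284.9, 193.5, 337.1, 266.8], 'score': 0.86}] [303.89597394 228.11394056]
3.4 [ 472.09228981 -226.02623389  204.85160085] [ 2.98078386 -0.07751558  0.94006397]
kn [{'rect': [284.0, 194.1, 334.7, 265.9], 'score': 0.89}] [303.86783922 228.09803847]
```

View pics/w2c.png

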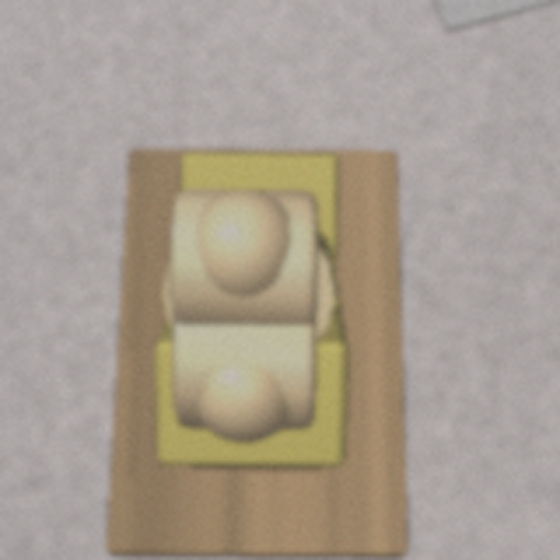

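The settled crop shows the knuckle block centred at wrist pixel (310,228.6), with its sides aligned to the tool.

```bash
python3 - <<'E'
from h import *
c=ctrl.camera_info("wrist")
Rt=bonepose(-3,-1);b=-Rt[:,2]
print(tri([ray("wrist",(310,228.6),c),ray("top",(395.5,257.5)),ray("scene",(232,247))]))
E=atz("wrist",(310,228.6),45+134*np.cos(np.radians(35)),c);print(E)
go(E-7*b-b*18.7,Rt)
E
```

```text
(array([ 519.15929633, -218.42928467,  153.400091  ]), [np.float64(2.329352251357714), np.float64(1.4400313197233876), np.float64(3.7486151000133234)])
[ 518.34329258 -220.7618207   154.76637393]
trans [8.9, -7.6, 93.1] ang [-0.001, -0.0, 0.0] deg 0.0
```

```bash
python3 -m creep '[{"translation":[9,-8,20],"angular":[0,0,0],"jaw":1},{"translation":[9,-8,40],"angular":[0,0,0],"jaw":1},{"translation":[9,-8,60],"angular":[0,0,0],"jaw":1},{"translation":[9,-8,75],"angular":[0,0,0],"jaw":1},{"translation":[9,-8,85],"angular":[0,0,0],"jaw":1},{"translation":[9,-8,93],"angular":[0,0,0],"jaw":1},{"translation":[9,-8,93],"angular":[0,0,0],"jaw":1},{"translation":[9,-8,93],"angular":[0,0,0],"jaw":1}]'
python3 - <<'E'
from h import *
o=ctrl.get_obs();c=ctrl.camera_info("wrist");im=ctrl.get_image("wrist");print(o["ee_pos"])
cv2.imwrite("pics/w3.png",im[:,:,::-1])
for z in(107,124,141):
    b=-R.from_rotvec(o["orientation"]).as_matrix()[:,2]; print(z,proj("wrist",o["ee_pos"]+b*(18.7+z-127),c))
E
```

```text
t: 4.5
ee_pos: [533.1, -221.2, 134.0]
orientation: [2.981, -0.078, 0.94]
ft_force: [0.1, 0.4, 0.3]
width: 87.8
grasp_force: 0.0
[ 533.07975025 -221.22654911  134.04103596]
107 [319.74648945 270.10737557]
124 [319.69851568 281.37849699]
141 [319.64119788 294.84493586]
```

View pics/w3.png

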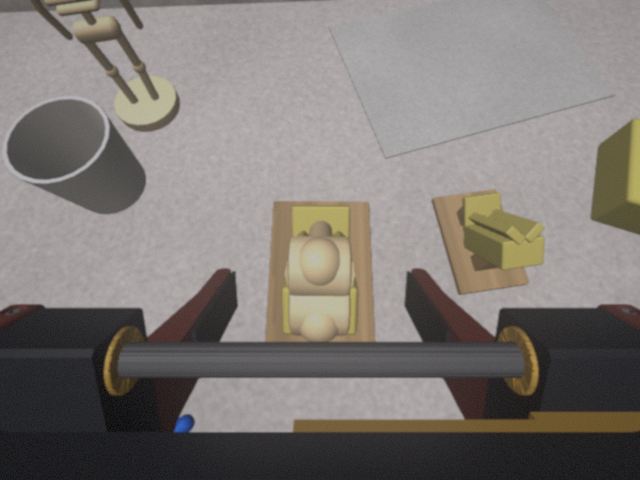

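Knuckles are centred between the fingers: lobes at (320,262) and (319,328), centre about (320,288), predicted about 290. Closing.

```bash
python3 -m creep '[{"translation":[0,0,0],"angular":[0,0,0],"jaw":0.8},{"translation":[0,0,0],"angular":[0,0,0],"jaw":0.6},{"translation":[0,0,0],"angular":[0,0,0],"jaw":0.45},{"translation":[0,0,0],"angular":[0,0,0],"jaw":0.35},{"translation":[0,0,0],"angular":[0,0,0],"jaw":0.3},{"translation":[0,0,0],"angular":[0,0,0],"jaw":0.3},{"translation":[0,0,0],"angular":[0,0,0],"jaw":0.3},{"translation":[0,0,0],"angular":[0,0,0],"jaw":0.3}]'
```

```text
t: 5.55
ee_pos: [533.2, -220.9, 133.9]
orientation: [2.981, -0.077, 0.941]
ft_force: [0.1, 2.0, 2.1]
width: 31.6
grasp_force: 30.0
```

```bash
python3 -m creep '[{"translation":[0,0,-10],"angular":[0,0,0],"jaw":0.3},{"translation":[0,0,-30],"angular":[0,0,0],"jaw":0.3},{"translation":[0,0,-55],"angular":[0,0,0],"jaw":0.3},{"translation":[0,0,-80],"angular":[0,0,0],"jaw":0.3},{"translation":[0,0,-105],"angular":[0,0,0],"jaw":0.3},{"translation":[0,0,-125],"angular":[0,0,0],"jaw":0.3},{"translation":[0,0,-140],"angular":[0,0,0],"jaw":0.3},{"translation":[0,0,-140],"angular":[0,0,0],"jaw":0.3}]'
python3 - <<'E'
from h import *
y=np.radians(13);z=np.array([0,0,-1.]);ty=-np.array([-np.sin(y),np.cos(y),0]);Rt=np.column_stack([np.cross(ty,z),ty,z])
go([580.7,216,350],Rt);go([540,50,370],Rt)
E
```

```text
t: 6.55
ee_pos: [452.9, -217.5, 249.3]
orientation: [2.979, -0.078, 0.942]
ft_force: [-0.8, 0.1, -0.3]
width: 31.5
grasp_force: 30.0
trans [143.9, -439.5, -22.4] ang [0.086, -0.608, -0.27] deg 38.5
trans [129.2, -271.6, -57.0] ang [0.086, -0.608, -0.27] deg 38.5
```

```bash
python3 -m creep '[{"translation":[10,-15,-30],"angular":[0.005,-0.04,-0.02],"jaw":0.3},{"translation":[30,-50,-50],"angular":[0.02,-0.14,-0.06],"jaw":0.3},{"translation":[50,-95,-57],"angular":[0.035,-0.25,-0.11],"jaw":0.3},{"translation":[70,-140,-57],"angular":[0.05,-0.36,-0.16],"jaw":0.3},{"translation":[90,-185,-57],"angular":[0.065,-0.46,-0.2],"jaw":0.3},{"translation":[110,-225,-57],"angular":[0.08,-0.55,-0.24],"jaw":0.3},{"translation":[122,-255,-57],"angular":[0.086,-0.6,-0.265],"jaw":0.3},{"translation":[129,-272,-57],"angular":[0.086,-0.608,-0.27],"jaw":0.3}]'
python3 -m creep '[{"translation":[0,0,0],"angular":[0,0,0],"jaw":0.3},{"translation":[0,0,0],"angular":[0,0,0],"jaw":0.3},{"translation":[0,0,0],"angular":[0,0,0],"jaw":0.3},{"translation":[0,0,0],"angular":[0,0,0],"jaw":0.3},{"translation":[0,0,0],"angular":[0,0,0],"jaw":0.3},{"translation":[0,0,0],"angular":[0,0,0],"jaw":0.3},{"translation":[0,0,0],"angular":[0,0,0],"jaw":0.3},{"translation":[0,0,0],"angular":[0,0,0],"jaw":0.3}]'
python3 - <<'E'
from h import *
y=np.radians(13);z=np.array([0,0,-1.]);ty=-np.array([-np.sin(y),np.cos(y),0]);Rt=np.column_stack([np.cross(ty,z),ty,z])
go([580.7,216,345],Rt)
c=ctrl.camera_info("wrist");im=ctrl.get_image("wrist");cv2.imwrite("pics/w4.png",im[:,:,::-1])
print("ring pred",proj("wrist",[580.7,216,171],c),proj("wrist",[667.5,236,195],c),ctrl.look_for("wrist","stand")[:1])
E
```

```text
t: 7.55
ee_pos: [541.0, 52.7, 368.0]
orientation: [-3.119, -0.36, 0.004]
ft_force: [-0.1, -1.2, -1.6]
width: 31.4
grasp_force: 30.0
t: 8.55
ee_pos: [539.9, 50.7, 369.4]
orientation: [-3.12, -0.356, 0.001]
ft_force: [0.4, -0.4, -1.4]
width: 31.2
grasp_force: 30.0
trans [77.0, -151.8, 24.5] ang [-0.001, 0.001, 0.0] deg 0.1
ring pred [181.62515469 139.57750479] [161.51682696  42.65038239] [{'rect': [141.3, 35.4, 266.3, 165.7], 'score': 0.62}]
```

```bash
python3 -m creep '[{"translation":[5,-10,2],"angular":[0,0,0],"jaw":0.3},{"translation":[17,-35,6],"angular":[0,0,0],"jaw":0.3},{"translation":[32,-65,12],"angular":[0,0,0],"jaw":0.3},{"translation":[48,-95,18],"angular":[0,0,0],"jaw":0.3},{"translation":[62,-122,22],"angular":[0,0,0],"jaw":0.3},{"translation":[72,-142,25],"angular":[0,0,0],"jaw":0.3},{"translation":[77,-152,25],"angular":[0,0,0],"jaw":0.3},{"translation":[77,-152,25],"angular":[0,0,0],"jaw":0.3}]'
python3 -m creep '[{"translation":[0,0,0],"angular":[0,0,0],"jaw":0.3},{"translation":[0,0,0],"angular":[0,0,0],"jaw":0.3},{"translation":[0,0,0],"angular":[0,0,0],"jaw":0.3},{"translation":[0,0,0],"angular":[0,0,0],"jaw":0.3},{"translation":[0,0,0],"angular":[0,0,0],"jaw":0.3},{"translation":[0,0,0],"angular":[0,0,0],"jaw":0.3},{"translation":[0,0,0],"angular":[0,0,0],"jaw":0.3},{"translation":[0,0,0],"angular":[0,0,0],"jaw":0.3}]'
python3 - <<'E'
from h import *
o=ctrl.get_obs();c=ctrl.camera_info("wrist")
w,s,t=[ctrl.get_image(n)[:,:,::-1] for n in("wrist","scene","top")]
for n,i in zip("wst",(w,s,t)):cv2.imwrite(f"pics/v5{n}.png",i)
print(o["ee_pos"],o["orientation"])
toe=o["ee_pos"]-[0,0,108.3]
for n in("wrist","scene","top"):
    i=c if n=="wrist" else None;print(n,"toe",proj(n,toe,i),"z96",proj(n,toe+[0,0,96],i),"ring",proj(n,[580.7,216,171],i))
f=lambda im,x,y,w,h:cv2.resize(im[y:y+h,x:x+w],(400,600),interpolation=cv2.INTER_CUBIC)
cv2.imwrite("pics/c5.png",np.hstack([f(w,220,60,200,300),f(s,410,80,120,180)]))
E
```

```text
t: 9.65
ee_pos: [580.7, 216.5, 344.5]
orientation: [-3.12, -0.357, 0.001]
ft_force: [-0.2, -0.3, -1.2]
width: 31.8
grasp_force: 30.0
t: 10.65
ee_pos: [580.7, 216.2, 344.5]
orientation: [-3.12, -0.356, 0.001]
ft_force: [0.5, -0.1, -1.8]
width: 31.8
grasp_force: 30.0
[580.67075138 216.16397838 344.48892292] [-3.12020098e+00 -3.55816088e-01  1.41928895e-03]
wrist toe [319.87853115 227.51062174] z96 [319.53436746 264.50004633] ring [320.16642741 213.0198848 ]
scene toe [464.66839317 165.41297295] z96 [478.27631226 121.55716419] ring [456.65631185 191.06572976]
top toe [150.10004153 222.72973008] z96 [127.63612905 215.28694298] ring [162.69913737 226.85827444]
```

View pics/c5.png

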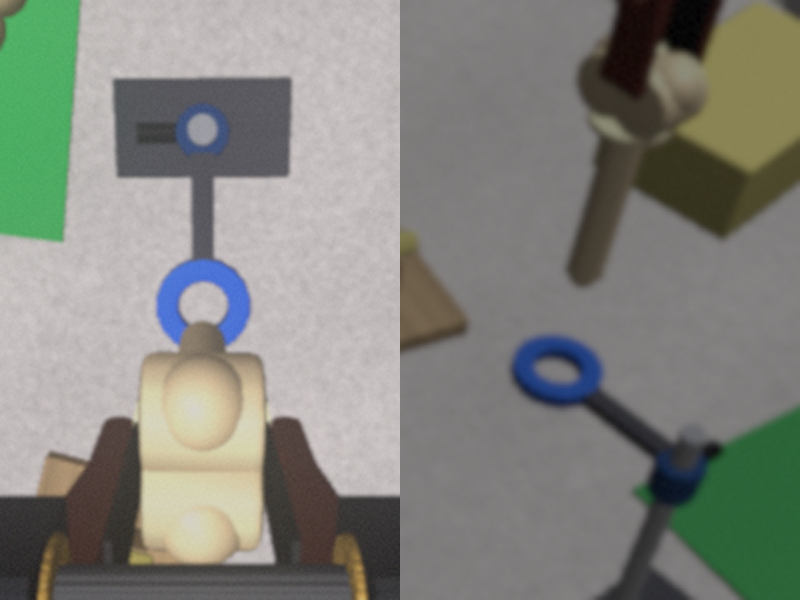

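The wrist view shows the ring centre at (321.5,212.5) and the shaft on the same column. In the scene view the toe is at (465,165) and the ring at (457,191), both within 1 px of prediction. I'll descend to just above the ring and check again.

```bash
python3 -m creep '[{"translation":[0,0,8],"angular":[0,0,0],"jaw":0.3},{"translation":[0,0,20],"angular":[0,0,0],"jaw":0.3},{"translation":[0,0,34],"angular":[0,0,0],"jaw":0.3},{"translation":[0,0,46],"angular":[0,0,0],"jaw":0.3},{"translation":[0,0,52],"angular":[0,0,0],"jaw":0.3},{"translation":[0,0,52],"angular":[0,0,0],"jaw":0.3},{"translation":[0,0,52],"angular":[0,0,0],"jaw":0.3},{"translation":[0,0,52],"angular":[0,0,0],"jaw":0.3}]'
python3 - <<'E'
from h import *
o=ctrl.get_obs();c=ctrl.camera_info("wrist")
w,s,t=[ctrl.get_image(n)[:,:,::-1] for n in("wrist","scene","top")]
print(o["ee_pos"])
toe=o["ee_pos"]-[0,0,108.3]
for n in("wrist","scene","top"):
    i=c if n=="wrist" else None;print(n,"toe",proj(n,toe,i),"z96",proj(n,toe+[0,0,96],i),"ring",proj(n,[580.7,216,171],i))
f=lambda im,x,y,w,h:cv2.resize(im[y:y+h,x:x+w],(400,600),interpolation=cv2.INTER_CUBIC)
cv2.imwrite("pics/c6.png",np.hstack([f(w,260,120,120,180),f(s,430,110,80,120)]))
E
```

```text
t: 11.8
ee_pos: [580.9, 216.3, 293.1]
orientation: [-3.12, -0.356, -0.0]
ft_force: [0.8, -0.2, -1.5]
width: 31.7
grasp_force: 30.0
[580.9347822  216.29407114 293.08944865]
wrist toe [319.89341159 227.61611008] z96 [319.53773257 264.49819494] ring [320.17600034 224.38721893]
scene toe [458.46354672 185.92593359] z96 [470.8319736 146.1122539] ring [456.65631185 191.06572976]
top toe [160.05003897 225.90726678] z96 [140.2688853  219.33879939] ring [162.69913737 226.85827444]
```

View pics/c6.png

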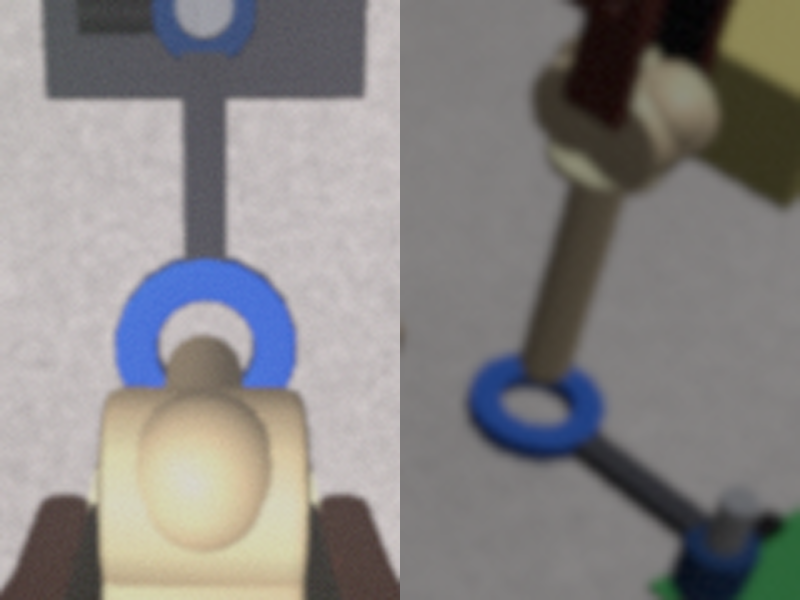

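The shaft column (321.5) matches the ring centre (321.8), and the toe is about 1 mm behind the centre. I'll go in gently with +1 mm x, then check the force.

```bash
python3 -m creep '[{"translation":[1,0,3],"angular":[0,0,0],"jaw":0.3},{"translation":[1,0,6],"angular":[0,0,0],"jaw":0.3},{"translation":[1,0,9],"angular":[0,0,0],"jaw":0.3},{"translation":[1,0,12],"angular":[0,0,0],"jaw":0.3},{"translation":[1,0,15],"angular":[0,0,0],"jaw":0.3},{"translation":[1,0,18],"angular":[0,0,0],"jaw":0.3},{"translation":[1,0,20],"angular":[0,0,0],"jaw":0.3},{"translation":[1,0,20],"angular":[0,0,0],"jaw":0.3}]'
```

```text
t: 12.95
ee_pos: [581.5, 216.4, 272.3]
orientation: [-3.12, -0.356, 0.002]
ft_force: [0.3, 0.5, -1.2]
width: 31.7
grasp_force: 30.0
```

```bash
python3 -m creep '[{"translation":[0,0,3],"angular":[0,0,0],"jaw":0.3},{"translation":[0,0,6],"angular":[0,0,0],"jaw":0.3},{"translation":[0,0,9],"angular":[0,0,0],"jaw":0.3},{"translation":[0,0,12],"angular":[0,0,0],"jaw":0.3},{"translation":[0,0,15],"angular":[0,0,0],"jaw":0.3},{"translation":[0,0,18],"angular":[0,0,0],"jaw":0.3},{"translation":[0,0,21],"angular":[0,0,0],"jaw":0.3},{"translation":[0,0,21],"angular":[0,0,0],"jaw":0.3}]'
python3 - <<'E'
from h import *
o=ctrl.get_obs();c=ctrl.camera_info("wrist")
w,s=[ctrl.get_image(n)[:,:,::-1] for n in("wrist","scene")]
print(o["ee_pos"],o["ft_force"])
f=lambda im,x,y,w,h:cv2.resize(im[y:y+h,x:x+w],(400,600),interpolation=cv2.INTER_CUBIC)
cv2.imwrite("pics/c7.png",np.hstack([f(w,260,120,120,180),f(s,430,120,80,120)]))
E
```

```text
t: 13.95
ee_pos: [581.4, 216.4, 251.2]
orientation: [-3.12, -0.356, 0.002]
ft_force: [0.4, -0.4, -1.6]
width: 31.2
grasp_force: 30.0
[581.4109306  216.43850715 251.17560885] [ 0.39405364 -0.42231686 -1.6080289 ]
```

View pics/c7.png

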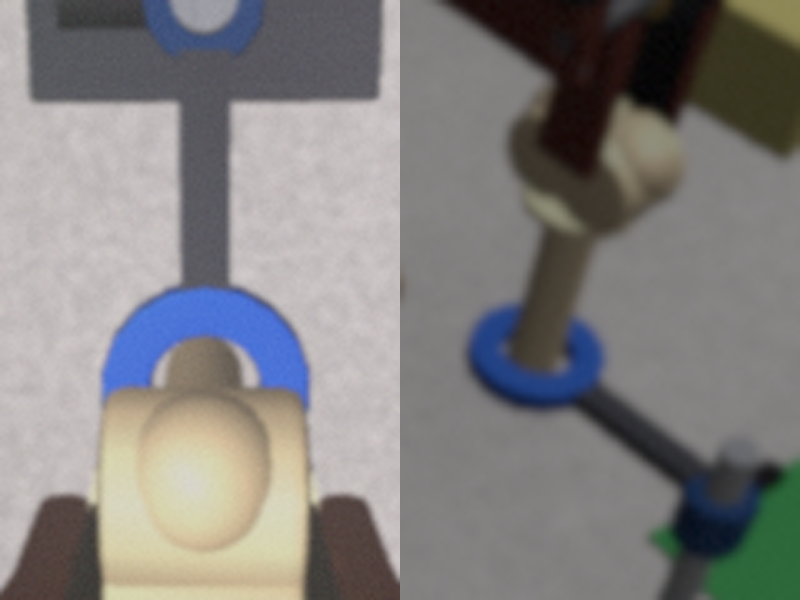

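The shaft is in the bore: wrist shaft column 205 against ring centre 206, and the scene view shows it inside the ring with no contact. Continuing down.

```bash
python3 -m creep '[{"translation":[0,0,5],"angular":[0,0,0],"jaw":0.3},{"translation":[0,0,10],"angular":[0,0,0],"jaw":0.3},{"translation":[0,0,15],"angular":[0,0,0],"jaw":0.3},{"translation":[0,0,20],"angular":[0,0,0],"jaw":0.3},{"translation":[0,0,25],"angular":[0,0,0],"jaw":0.3},{"translation":[0,0,30],"angular":[0,0,0],"jaw":0.3},{"translation":[0,0,35],"angular":[0,0,0],"jaw":0.3},{"translation":[0,0,35],"angular":[0,0,0],"jaw":0.3}]'
python3 -m creep '[{"translation":[0,0,3],"angular":[0,0,0],"jaw":0.3},{"translation":[0,0,6],"angular":[0,0,0],"jaw":0.3},{"translation":[0,0,9],"angular":[0,0,0],"jaw":0.3},{"translation":[0,0,12],"angular":[0,0,0],"jaw":0.3},{"translation":[0,0,15],"angular":[0,0,0],"jaw":0.3},{"translation":[0,0,18],"angular":[0,0,0],"jaw":0.3},{"translation":[0,0,20],"angular":[0,0,0],"jaw":0.3},{"translation":[0,0,20],"angular":[0,0,0],"jaw":0.3}]'
```

```text
t: 15.05
ee_pos: [581.3, 216.4, 216.0]
orientation: [-3.12, -0.356, 0.003]
ft_force: [0.1, 0.3, -0.7]
width: 31.8
grasp_force: 30.0
t: 16.05
ee_pos: [581.4, 216.5, 196.3]
orientation: [-3.12, -0.356, 0.002]
ft_force: [1.1, 0.4, -1.4]
width: 31.6
grasp_force: 30.0
```

```bash
cat > f.py <<'E'
from h import *
F=[];
for i in range(6):
    F.append(ctrl.get_obs()["ft_force"]);ctrl.get_image("top")
print("mean F",np.mean(F,0).round(2),"z",ctrl.get_obs()["ee_pos"].round(1) if hasattr(ctrl.get_obs()["ee_pos"],"round") else ctrl.get_obs()["ee_pos"])
E
python3 f.py; python3 -m creep '[{"translation":[0,0,1],"angular":[0,0,0],"jaw":0.3},{"translation":[0,0,2.5],"angular":[0,0,0],"jaw":0.3},{"translation":[0,0,4],"angular":[0,0,0],"jaw":0.3},{"translation":[0,0,5.5],"angular":[0,0,0],"jaw":0.3},{"translation":[0,0,7],"angular":[0,0,0],"jaw":0.3},{"translation":[0,0,8.5],"angular":[0,0,0],"jaw":0.3},{"translation":[0,0,10],"angular":[0,0,0],"jaw":0.3},{"translation":[0,0,10],"angular":[0,0,0],"jaw":0.3}]'; python3 f.py
```

```text
mean F [ 0.24 -0.08 -1.61] z [581.6 216.5 196.6]
t: 17.35
ee_pos: [581.4, 216.5, 186.4]
orientation: [-3.12, -0.356, 0.002]
ft_force: [-0.2, -0.1, -2.0]
width: 31.2
grasp_force: 30.0
mean F [ 0.01 -0.03 -1.32] z [581.6 216.6 186.6]
```

Still free. I'll go on in 3 mm steps, reading the force each time.

```bash
python3 -m creep '[{"translation":[0,0,0.5],"angular":[0,0,0],"jaw":0.3},{"translation":[0,0,1],"angular":[0,0,0],"jaw":0.3},{"translation":[0,0,1.5],"angular":[0,0,0],"jaw":0.3},{"translation":[0,0,2],"angular":[0,0,0],"jaw":0.3},{"translation":[0,0,2.5],"angular":[0,0,0],"jaw":0.3},{"translation":[0,0,3],"angular":[0,0,0],"jaw":0.3},{"translation":[0,0,3],"angular":[0,0,0],"jaw":0.3},{"translation":[0,0,3],"angular":[0,0,0],"jaw":0.3}]'; python3 f.py
python3 -m creep '[{"translation":[0,0,0.5],"angular":[0,0,0],"jaw":0.3},{"translation":[0,0,1],"angular":[0,0,0],"jaw":0.3},{"translation":[0,0,1.5],"angular":[0,0,0],"jaw":0.3},{"translation":[0,0,2],"angular":[0,0,0],"jaw":0.3},{"translation":[0,0,2.5],"angular":[0,0,0],"jaw":0.3},{"translation":[0,0,3],"angular":[0,0,0],"jaw":0.3},{"translation":[0,0,3],"angular":[0,0,0],"jaw":0.3},{"translation":[0,0,3],"angular":[0,0,0],"jaw":0.3}]'; python3 f.py
```

```text
t: 18.65
ee_pos: [581.6, 216.6, 183.6]
orientation: [-3.12, -0.356, 0.001]
ft_force: [-0.7, 0.1, -1.0]
width: 31.3
grasp_force: 30.0
mean F [-0.28  0.15 -0.5 ] z [581.5 216.6 183.5]
t: 19.95
ee_pos: [581.6, 216.6, 180.6]
orientation: [-3.12, -0.356, 0.001]
ft_force: [-0.5, -1.0, 1.4]
width: 31.3
grasp_force: 30.0
mean F [ 0.14 -0.16  1.82] z [581.6 216.6 180.6]
```

Contact: the support force is about 3.2 N against a weight of about 1.5 N. I'll back up 2 mm so the ring just carries the weight, then open slowly.

```bash
python3 -m creep '[{"translation":[0,0,-0.5],"angular":[0,0,0],"jaw":0.3},{"translation":[0,0,-1],"angular":[0,0,0],"jaw":0.3},{"translation":[0,0,-1.5],"angular":[0,0,0],"jaw":0.3},{"translation":[0,0,-2],"angular":[0,0,0],"jaw":0.3},{"translation":[0,0,-2],"angular":[0,0,0],"jaw":0.3},{"translation":[0,0,-2],"angular":[0,0,0],"jaw":0.3},{"translation":[0,0,-2],"angular":[0,0,0],"jaw":0.3},{"translation":[0,0,-2],"angular":[0,0,0],"jaw":0.3}]'; python3 f.py
```

```text
t: 21.25
ee_pos: [581.5, 216.6, 182.5]
orientation: [-3.12, -0.356, 0.001]
ft_force: [-0.1, 0.3, 1.2]
width: 31.3
grasp_force: 30.0
mean F [ 0.27 -0.03  0.44] z [581.5 216.5 182.5]
```

```bash
python3 -m creep '[{"translation":[0,0,0],"angular":[0,0,0],"jaw":0.36},{"translation":[0,0,0],"angular":[0,0,0],"jaw":0.38},{"translation":[0,0,0],"angular":[0,0,0],"jaw":0.4},{"translation":[0,0,0],"angular":[0,0,0],"jaw":0.45},{"translation":[0,0,0],"angular":[0,0,0],"jaw":0.55},{"translation":[0,0,0],"angular":[0,0,0],"jaw":0.65},{"translation":[0,0,0],"angular":[0,0,0],"jaw":0.75},{"translation":[0,0,0],"angular":[0,0,0],"jaw":0.75}]'
python3 - <<'E'
from h import *
o=ctrl.get_obs();w,s=[ctrl.get_image(n)[:,:,::-1] for n in("wrist","scene")]
f=lambda im,x,y,w,h:cv2.resize(im[y:y+h,x:x+w],(400,600),interpolation=cv2.INTER_CUBIC)
cv2.imwrite("pics/c8.png",np.hstack([f(w,220,120,200,300),f(s,420,120,80,120)]))
print(o["ft_force"],o["width"])
E
```

```text
t: 22.55
ee_pos: [581.5, 216.6, 182.5]
orientation: [-3.12, -0.356, 0.001]
ft_force: [0.4, 0.3, 0.0]
width: 65.5
grasp_force: 0.0
[0.39235006 0.3181542  0.01834177] 65.53684649271587
```

View pics/c8.png

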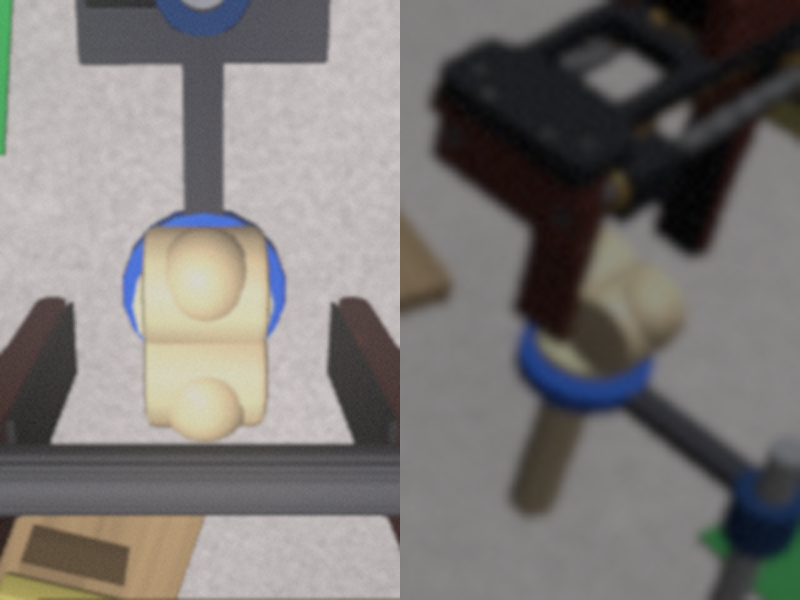

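The bone hangs upright in the ring, shaft below and knuckles at wrist (323,265), with the fingers clear on both sides. Retreating straight up.

```bash
python3 -m creep '[{"translation":[0,0,-5],"angular":[0,0,0],"jaw":0.75},{"translation":[0,0,-15],"angular":[0,0,0],"jaw":0.75},{"translation":[0,0,-30],"angular":[0,0,0],"jaw":0.75},{"translation":[0,0,-50],"angular":[0,0,0],"jaw":0.75},{"translation":[0,0,-75],"angular":[0,0,0],"jaw":0.75},{"translation":[0,0,-100],"angular":[0,0,0],"jaw":0.75},{"translation":[0,0,-115],"angular":[0,0,0],"jaw":0.75},{"translation":[0,0,-115],"angular":[0,0,0],"jaw":0.75}]'
python3 -m creep '[{"translation":[0,0,0],"angular":[0,0,0],"jaw":0.75},{"translation":[0,0,0],"angular":[0,0,0],"jaw":0.75},{"translation":[0,0,0],"angular":[0,0,0],"jaw":0.75},{"translation":[0,0,0],"angular":[0,0,0],"jaw":0.75},{"translation":[0,0,0],"angular":[0,0,0],"jaw":0.75},{"translation":[0,0,0],"angular":[0,0,0],"jaw":0.75},{"translation":[0,0,0],"angular":[0,0,0],"jaw":0.75},{"translation":[0,0,0],"angular":[0,0,0],"jaw":0.75}]'
python3 - <<'E'
from workcell import ctrl
ctrl.get_image("scene");print(ctrl.look_for("scene","bone")[:2],ctrl.look_for("scene","stand")[:1])
print(ctrl.close_job())
E
```

```text
t: 23.65
ee_pos: [582.2, 216.7, 299.1]
orientation: [-3.12, -0.356, -0.003]
ft_force: [0.2, 0.7, -0.4]
width: 66.2
grasp_force: 0.0
t: 24.65
ee_pos: [581.6, 216.4, 297.6]
orientation: [-3.12, -0.356, 0.001]
ft_force: [-0.4, 0.4, 0.4]
width: 66.2
grasp_force: 0.0
[{'rect': [440.7, 164.3, 478.8, 222.3], 'score': 0.77}, {'rect': [278.2, 205.7, 330.1, 252.9], 'score': 0.49}] [{'rect': [441.7, 184.1, 506.9, 302.1], 'score': 0.64}]
the job is handed in; nothing more can be done
None
```

The bone cast hangs released in the blue ring, shaft down and knuckles resting on it, with the gripper clear above; I handed the job in at about 25 s, and no verdict came back.

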